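Set the square on the plate for scribing

ROBOT

A 6-joint arm with a two-finger parallel gripper is mounted at the origin on the work surface. World frame = base frame: x ahead of the robot, y to its left, z up, the work surface at z = 0. Lengths are in mm, angles in rad, forces in N, time in s.
With the tool pointing down it reaches from about 350 to 775 mm from the base axis. Payload 7.3 kg.
Tool frame: the origin (TCP) lies at the very end of the fingers, on their centre line; the grasp point (between the pads) lies 19 mm behind it (bot.tcp_to_grasp is the distance from the TCP to the grasp point, in mm); z points along the fingers, y is the direction in which the jaws open and shut (so a half turn about z gives the same grasp; the last joint's range is limited). The gripper opens to 92 mm and grips with 3 to 60 N. Pads are 19 mm wide; open, the fingers measure 130 mm over their backs; the gripper's body (75 mm by 190 mm) begins 47 mm behind the grasp point.
Start: joints at [-1.488, 0.342, 1.524, -0, 1.275, -0.146], TCP at [119.096, -511.333, 226.741] pointing down, gripper open.
Joint ranges: [-2.53, 2.53], [-0.77, 2.02], [0.04, 2.7], [-1, 4.14], [0.28, 2.66], [-3.11, 3.11]. Speed limits (rad/s): [2.57, 2.57, 3.14, 3.14, 3.14, 3.14].

INTERFACE

Orientations are given as [roll, pitch, yaw] about the fixed x, y, z axes, in that order (R = Rz(yaw) Ry(pitch) Rx(roll)).
In Python, from plant import bot gives the robot as it stands. The module is installed in compiled form; this text tells all that it offers.
- The arm moves only by the tool carry_out, never from a script. Its argument "motion" is a list of rows, each a list of 5 numbers: the closure, from 0 (fully open) to 1 (shut), then the shift along the tool's x, y, z in mm, then the turn about the tool's z in degrees. In form: [[claw, dx, dy, dz, spin], ...]. A call has 1 to 10 rows; each row is the pose to reach, as a shift and turn from the pose measured when the call began, along the tool's axes at that moment; what a row does not reach only later rows make up. A row lasts 1/8 s, in which the tool goes at most 62.5 mm and 10.7 degrees, less where a joint would pass 70% of its speed; a pose out of reach is approached as far as the arm can. A call with a gripper value outside its range is refused whole. The fingers move at their own pace and stop on an object; the grip force is fixed at half the most. Time passes only in rows, so rows that repeat a pose let the fingers close. It gives the time, the measured TCP pose, the force and the opening at its end, in the units of the state.
- bot.get_obs(): the state, without advancing time (a new reading comes with each control period).
- bot.capture(name): name is "scene" or "top" or "wrist"; returns a dict with "color" (384x512x3 uint8, red, green, blue), "depth" (384x512 float32, mm along the optical axis (not along the pixel's ray), 0 where there is no reading), "K" (3x3 intrinsics, pixels), "camera_from_world" (4x4, takes a point from world to camera coordinates). Camera axes: x right, y down, z forward; pixel columns grow to the right and rows downward; lengths in mm; the calibration is good to about 2 mm. A picture is of the moment at which its call begins.
- bot.close_job(): hands the job in, once; it reports no verdict.
The state is a dict: "time": time; "joint_positions": joint angles; "dq": joint speeds; "tau": joint torques, N m; "tool_pos": TCP position; "tcp_rot": TCP orientation; "contact_force": force on the tool from outside, world axes, zero at the start; "moment": the same for the moment, N m; "grip_width": finger opening in mm.
Only numpy, scipy, OpenCV 4.12 (cv2) and the standard library are available. Lean on these libraries where they do the work, as an engineer would, in place of code of your own. Each camera call takes 0.05 s, during which the arm holds its last target.

TASK

Set the engineer's square on the clamped steel plate ready for scribing a line: lay it flat with its red stock flush along the whole of its length against the plate's front edge and the steel blade reaching across over the plate, so that the blade's outer edge (the edge level with the end of the stock) runs along the yellow stripe, within the stripe's width. Let go of it there, and leave the other loose things on the bench where they are.

Things in the scene. Friction and masses are not known exactly. Their poses are not given: they have to be found in the camera images.
- square: Loose engineer's square lying flat, 0.25 kg. Red stock 26 (x) x 100 (y) x 32 mm high, on the bench; steel blade 30 wide, 3 thick, 150 mm long, leaves the stock's +x face at its -y end (y -50 to -20), underside 12.5 mm up. Origin: centre of the stock's underside; x along blade, y along stock, z up. Hold it across the stock's 26 mm, clear of the blade, fingertips higher than the plate.
- square_heel (a point): Point on the square's +x (inner) stock face at the blade end: (13, -50, 5) mm in the square's frame; the blade's outer edge starts straight above it.
- square_toe (a point): Point on the same inner stock face at the other end: (13, 50, 5) mm in the square's frame.
- square_tip (a point): Far end of the blade's outer edge: (163, -50, 14) mm in the square's frame.
- plate: Dark steel plate, 130 (x) x 240 (y) x 10 mm thick, fixed to the bench by a green toe clamp on each short side (25 mm high, reaching from 103 to 154 mm out in y, 20 to 50 mm behind the centre in x). Origin: centre of its underside; x points from the front edge to the back, y along the edge.
- plate_edge (a point): Middle of the top of the plate's front edge, the long edge that faces the robot: (-65, 0, 10) mm in the plate's frame, same axes as the plate. The square's inner stock face goes against this edge, so that square and plate have the same yaw.
- stripe: Yellow paint stripe 16 mm wide right across the plate's top from its front edge to its back edge. Origin: middle of the stripe; x along the stripe, in the plate's x direction, y across it. It lies 0 to 80 mm from the plate's middle on the plate's -y side.
- tub: Big open red plastic tub, 150 mm across, 165 mm tall, at the left. Origin: centre of its underside. Bystander.
- spray_can: Red spray can, 62 mm across, 190 mm tall, at the right. Bystander.
- black_cup: Black plastic cup, 80 mm across, 100 mm tall, at the right. Bystander.
- bearing_a: Steel bearing ring, 62 mm across, 16 mm high, lying near the robot. Bystander.
- bearing_b: Steel bearing ring, 52 mm across, 15 mm high, lying near the robot. Bystander.
- wrench: Steel wrench, 170 mm long, lying near the robot, pointing away from it. Bystander.
- screwdriver: Screwdriver with an orange handle, 200 mm long, lying at the left. Bystander.
There are look-alikes about, which are no part of the job. What is shaped like the square but orange is not meant.

How it is judged (in metres and radians):
At the end, for the whole second after the job is handed in: The square lies flat (tilt under 0.03 rad, underside under 4 mm up), released and at rest; both ends of its inner stock face are within 2.5 mm of the plate's front edge; the blade reaches over the plate, its outer edge starting within 8 mm of the stripe's centre line (x of square_heel in the frame of plate_edge between -0.0025 and 0.002 m and x of square_toe in the frame of plate_edge between -0.0025 and 0.002 m and y of square_heel in the frame of stripe between -0.008 and 0.008 m and x of square_tip in the frame of plate_edge above 0.12 m and angle between square's own z axis and vertical below 0.03 rad and height (world z) of square below 0.004 m and linear speed of square below 0.01 m/s and angular speed of square below 0.1 rad/s); the robot touches nothing.
It fails at once if a bystander was moved more than 30 mm (distance of any of tub, spray_can, black_cup, bearing_a, bearing_b, wrench, screwdriver from where it was at the start of the episode above 0.03 m).
It also fails if it takes over 51 s, if anything falls off the work surface, if the arm or the gripper's body presses on something with over 40 N, if the wrist force passes 120 N, or if a joint passes its speed limit or range.

## Working session

There is one attempt and no reset: what is moved stays moved. The work goes in short steps, Python scripts to look and compute and a tool call to move; the robot and the scene stay as the last step left them, time stands still between calls to the robot, and variables do not carry over. Pictures are saved under pics/ and viewed, and the job is handed in when it is done.

Besides the shell and the picture viewer there is one more tool, called after "Request:" by a JSON object that holds its "fn" and its "kwargs". carry_out: Moves the arm, as the interface text tells. Its arguments: {"type":"object","properties":{"motion":{"type":"array","items":{"type":"array","items":{"type":"number"}}}},"required":["motion"]}

```bash
mkdir -p pics; python3 - <<'E'
from plant import bot
import cv2,numpy as np
print(bot.get_obs())
for n in ["scene","top","wrist"]:
    c=bot.capture(n); np.savez(f"pics/{n}0.npz",**c)
    cv2.imwrite(f"pics/{n}0.png",cv2.cvtColor(c["color"],cv2.COLOR_RGB2BGR))
    print(n,c["K"],c["camera_from_world"])
E
```

```text
{'time': 0.0, 'joint_positions': array([-1.48797481e+00,  3.42694883e-01,  1.52501245e+00,  7.36797807e-06,
        1.27538070e+00, -1.45957771e-01]), 'dq': array([-0.00017243, -0.00234423,  0.00013489,  0.0019587 , -0.00044095,
        0.00014606]), 'tau': array([ 1.04223553e-03, -4.31238163e+01, -2.44219315e+01,  7.18867988e-02,
        5.59753203e-02, -1.13339490e-04]), 'tool_pos': array([ 119.07618409, -510.90753879,  226.06099955]), 'tcp_rot': array([-3.14011420e+00, -2.24458865e-04,  2.28776973e-01]), 'contact_force': array([0.86845805, 0.04768415, 0.02971392]), 'moment': array([ 0.0761584 ,  0.01212845, -0.01352509]), 'grip_width': 91.86284683575046}
scene [[397.25664557   0.         253.52503305]
 [  0.         397.25664557 188.95443502]
 [  0.           0.           1.        ]] [[-7.67235633e-01  6.41097557e-01 -1.85311819e-02  4.11127280e+02]
 [ 3.79328266e-01  4.30285246e-01 -8.19124333e-01 -1.66920439e+02]
 [-5.17164915e-01 -6.35490778e-01 -5.73316599e-01  1.76763673e+03]
 [ 0.00000000e+00  0.00000000e+00  0.00000000e+00  1.00000000e+00]]
top [[381.42068036   0.         250.73393188]
 [  0.         381.42068036 186.03629285]
 [  0.           0.           1.        ]] [[ 2.75962554e-02 -9.99126927e-01  3.13660789e-02 -3.70804705e+01]
 [-9.93580048e-01 -3.08599456e-02 -1.08840949e-01  5.52858655e+02]
 [ 1.09713879e-01 -2.81611076e-02 -9.93564199e-01  1.16636988e+03]
 [ 0.00000000e+00  0.00000000e+00  0.00000000e+00  1.00000000e+00]]
wrist [[278.95296011   0.         259.71568547]
 [  0.         278.95296011 199.90680352]
 [  0.           0.           1.        ]] [[ 2.26057774e-01 -9.74113192e-01 -1.17107143e-03 -5.25111174e+02]
 [-9.38333963e-01 -2.18077178e-01  2.68275453e-01 -3.35809558e+01]
 [-2.61586042e-01 -5.95468955e-02 -9.63341533e-01  3.90789156e+02]
 [ 0.00000000e+00  0.00000000e+00  0.00000000e+00  1.00000000e+00]]
```

View pics/top0.png

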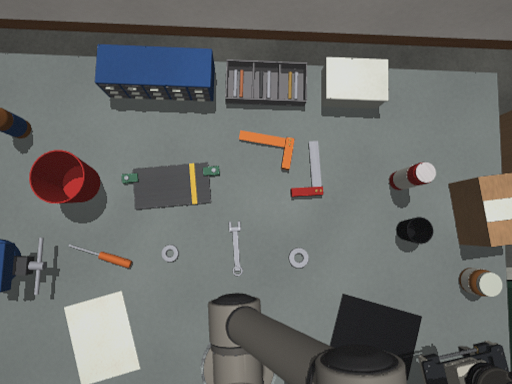

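View pics/scene0.png

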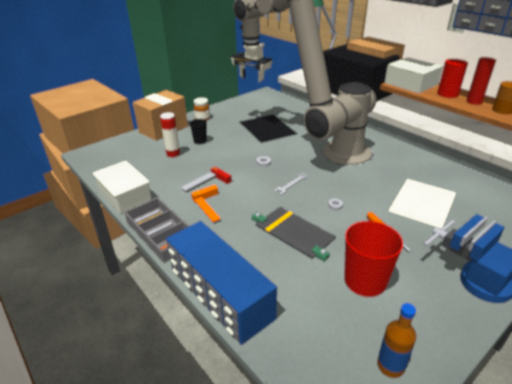

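View pics/wrist0.png

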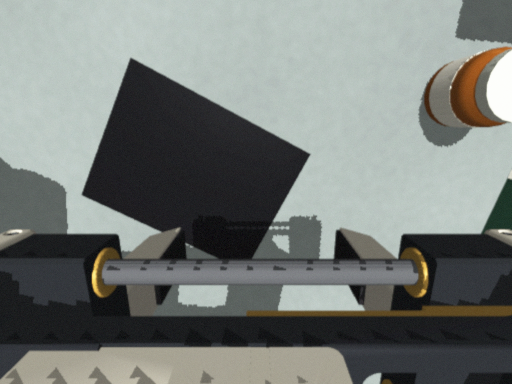

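The top view shows the red square at about (307,192) with its blade going up to (314,142). The plate is at (172,186), its stripe at (194,184), and the orange decoy at (270,145). Next I'll measure these.

```bash
cat > h.py <<'E'
import numpy as np,cv2
def back(c,uv,z):
    K=c["K"];T=c["camera_from_world"];R=T[:3,:3];t=T[:3,3]
    uv=np.atleast_2d(uv).astype(float)
    d=np.c_[uv,np.ones(len(uv))]@np.linalg.inv(K).T@R
    o=-R.T@t
    return o+d*((z-o[2])/d[:,2])[:,None]
def proj(c,P):
    P=np.atleast_2d(P).astype(float);T=c["camera_from_world"]
    q=(P@T[:3,:3].T+T[:3,3])@c["K"].T
    return q[:,:2]/q[:,2:]
def rect(c,m,z):
    v,u=np.nonzero(m);p=back(c,np.c_[u,v],z)[:,:2].astype(np.float32)
    return cv2.minAreaRect(p)
def big(m):
    n,l,s,_=cv2.connectedComponentsWithStats(m.astype(np.uint8))
    return l==1+np.argmax(s[1:,4])
def up(c,name,x0,y0,x1,y1,f):
    cv2.imwrite(name,cv2.resize(cv2.cvtColor(c["color"][y0:y1,x0:x1],cv2.COLOR_RGB2BGR),None,fx=f,fy=f,interpolation=cv2.INTER_CUBIC))
E
python3 - <<'E'
from h import *
c=dict(np.load("pics/top0.npz"))
hsv=cv2.cvtColor(c["color"],cv2.COLOR_RGB2HSV).astype(int)
H,S,V=hsv[...,0],hsv[...,1],hsv[...,2]
def box(x0,y0,x1,y1):
    m=np.zeros(H.shape,bool);m[y0:y1,x0:x1]=1;return m
red=big(box(280,130,335,205)&((H<8)|(H>172))&(S>120))
print("stock",rect(c,red,32))
bl=big(box(300,130,330,188)&(S<45)&(V>135)); print("blade",bl.sum(),rect(c,bl,14))
ye=big(box(180,155,210,212)&(H>18)&(H<32)&(S>120)); print("stripe",rect(c,ye,10))
pl=big(box(125,155,222,215)&((V<85)|ye)&~((H>60)&(H<95)&(S>100))); print("plate",pl.sum(),rect(c,pl,10))
dbg=c["color"].copy()
for m,k in((red,(0,255,255)),(bl,(255,0,255)),(ye,(0,0,255)),(pl&~ye,(0,255,0))): dbg[m]=k
c2=dict(c,color=dbg); up(c2,"pics/dbg0.png",115,130,335,220,3.6)
up(c,"pics/crop0.png",115,130,335,220,3.6)
E
```

```text
stock ((542.7557373046875, -197.05215454101562), (25.914419174194336, 99.29183959960938), 4.905740737915039)
blade 459 ((637.3345336914062, -227.14520263671875), (151.37054443359375, 32.7634162902832), 4.928498268127441)
stripe ((559.8311157226562, 163.3493194580078), (128.60873413085938, 16.658857345581055), 7.003774166107178)
plate 2808 ((549.9683837890625, 225.86949157714844), (132.1217498779297, 298.47296142578125), 7.3417277336120605)
```

View pics/dbg0.png

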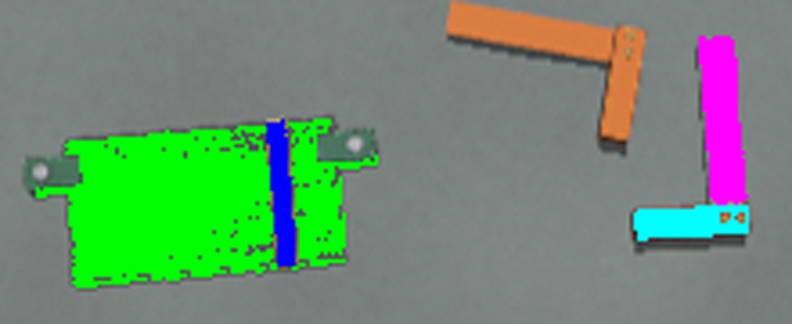

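View pics/crop0.png

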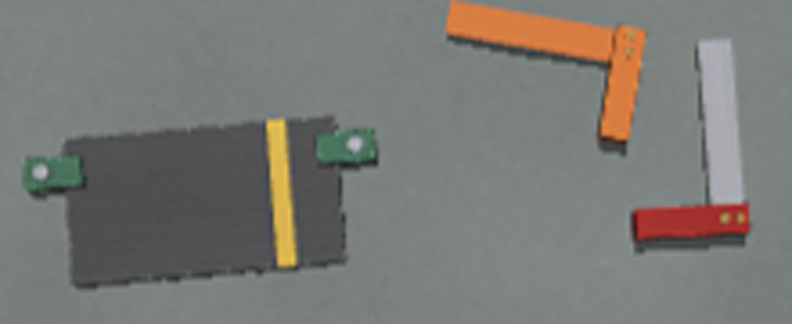

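Request:
{"fn": "carry_out", "kwargs": {"motion": [[0, 50, -21, 0, -8], [0, 100, -43, 0, -17], [0, 155, -66, 0, -26], [0, 210, -90, 0, -35], [0, 265, -115, 0, -44], [0, 320, -140, 0, -53], [0, 375, -164, 0, -62], [0, 430, -188, 20, -71], [0, 484, -212, 60, -82], [0, 484, -212, 80, -82]]}}

```text
time: 1.4
tool_pos: [544.0, -191.9, 144.5]
tcp_rot: [-3.141, -0.002, 1.666]
contact_force: [-0.5, -0.1, -0.0]
grip_width: 91.7
```

```bash
python3 - <<'E'
from h import *
from plant import bot
o=bot.get_obs();print(o["time"],o["tool_pos"],o["tcp_rot"],o["joint_positions"])
c=bot.capture("wrist");np.savez("pics/wrist1.npz",**c)
up(c,"pics/wrist1.png",0,0,512,384,1.5)
for z,P in((32,[[-13,-50],[13,-50],[13,50],[-13,50]]),):
    a=np.deg2rad(4.9);R=np.array([[np.cos(a),-np.sin(a)],[np.sin(a),np.cos(a)]])
    w=np.array(P)@R.T+[542.8,-197.05];print(proj(c,np.c_[w,[z]*4]))
E
```

```text
1.4 [ 543.98604171 -191.8659682   144.50813743] [-3.14075602e+00 -2.34853019e-03  1.66601074e+00] [-0.4727709   0.51086637  1.49414167  0.00168466  1.13855379 -0.56869352]
[[245.6488578  246.35771482]
 [270.21732584 246.56701218]
 [272.1824522  151.08989071]
 [245.17721485 150.84508758]]
```

View pics/wrist1.png

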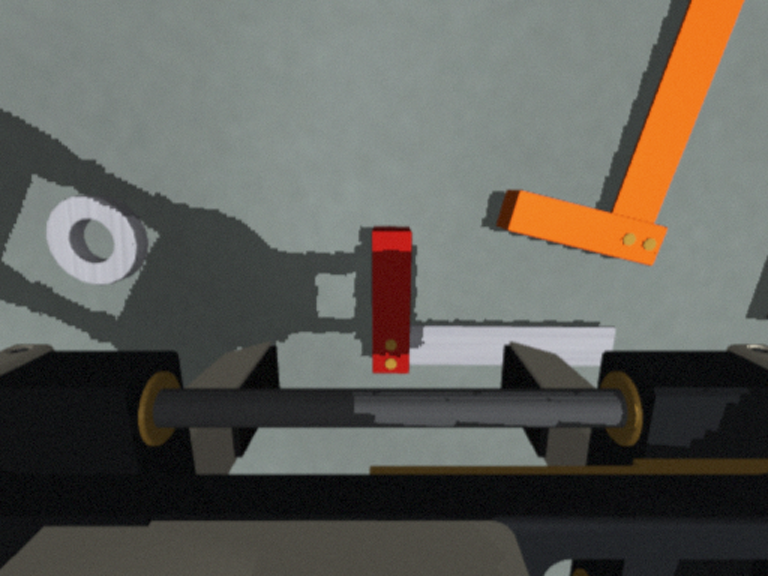

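Request:
{"fn": "carry_out", "kwargs": {"motion": [[0, -3, 0, 40, 0.5], [0, -3, 0, 80, 0.5], [0, -3, 0, 110, 0.5], [0, -3, 0, 127, 0.5], [0, -3, 0, 129, 0.5], [0, -3, 0, 129, 0.5]]}}

```text
time: 2.2
tool_pos: [542.2, -194.4, 13.4]
tcp_rot: [-3.137, -0.004, 1.655]
contact_force: [-0.5, -0.4, 0.8]
grip_width: 91.8
```

Request:
{"fn": "carry_out", "kwargs": {"motion": [[1, 0, 0, 0, 0], [1, 0, 0, 0, 0], [1, 0, 0, 0, 0], [1, 0, 0, 0, 0], [1, 0, 0, 0, 0], [1, 0, 0, 0, 0], [1, 0, 0, 0, 0], [1, 0, 0, 0, 0]]}}

```text
time: 3.2
tool_pos: [542.4, -194.4, 13.3]
tcp_rot: [-3.138, -0.004, 1.655]
contact_force: [1.2, -0.6, -1.3]
grip_width: 25.6
```

```bash
python3 - <<'E'
from h import *
from plant import bot
o=bot.get_obs();print(o["time"],o["tool_pos"],o["tcp_rot"],o["contact_force"],o["grip_width"])
c=bot.capture("wrist");np.savez("pics/wrist2.npz",**c)
up(c,"pics/wrist2.png",0,0,512,384,1.5)
E
```

```text
3.2 [ 542.41650231 -194.42198774   13.32402366] [-3.13782271 -0.00415473  1.65477907] [ 1.19490068 -0.5734675  -1.29669876] 25.614215154699867
```

View pics/wrist2.png

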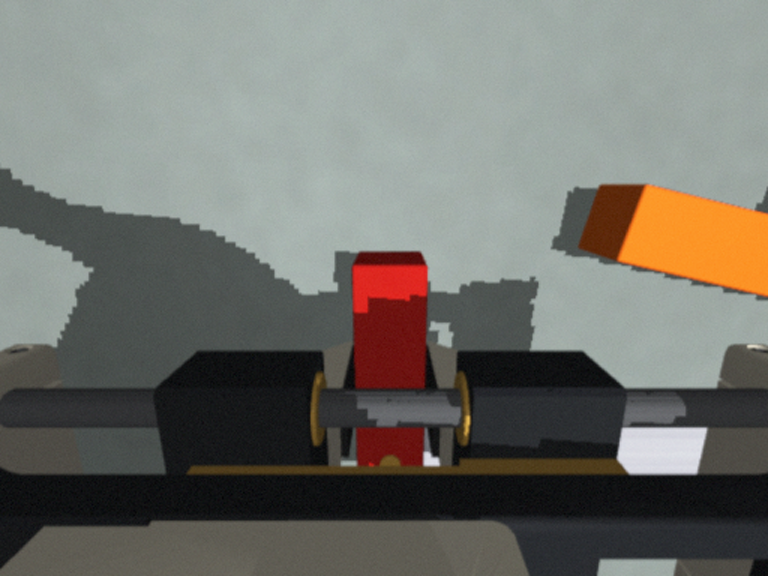

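Request:
{"fn": "carry_out", "kwargs": {"motion": [[1, 0, 0, -10, 0], [1, 0, 0, -30, 0], [1, 10, 0, -60, 0], [1, 35, -3, -80, 0], [1, 75, -8, -80, 0], [1, 120, -14, -80, 0], [1, 165, -20, -80, -1], [1, 210, -25, -80, -1], [1, 250, -30, -80, -1], [1, 290, -35, -80, -2]]}}

```text
time: 4.5
tool_pos: [482.9, 92.6, 95.1]
tcp_rot: [-3.138, -0.004, 1.69]
contact_force: [0.7, 0.2, -2.8]
grip_width: 25.7
```

```bash
python3 - <<'E'
from plant import bot
import numpy as np
o=bot.get_obs();print(o["time"],o["tool_pos"],o["tcp_rot"],o["grip_width"])
y=o["tcp_rot"][2];d=np.array([461-o["tool_pos"][0],204.7-o["tool_pos"][1]])
print(d@[np.cos(y),np.sin(y)],d@[np.sin(y),-np.cos(y)],np.rad2deg(y))
E
```

```text
4.5 [482.87116606  92.59203509  95.12832973] [-3.13781123 -0.00428645  1.69012881] 25.690671043464434
113.91444003365008 -8.369232543929762 96.8372475083595
```

Request:
{"fn": "carry_out", "kwargs": {"motion": [[1, 40, -3, 0, 0], [1, 80, -6, 0, 0], [1, 105, -8, 0, 0], [1, 114, -8, 10, 0], [1, 114, -8, 35, 0], [1, 114, -8, 55, 0], [1, 114, -8, 55, 0], [1, 114, -8, 55, 0]]}}

```text
time: 5.5
tool_pos: [461.6, 204.6, 41.0]
tcp_rot: [-3.138, -0.004, 1.69]
contact_force: [-0.2, -0.2, -1.9]
grip_width: 25.5
```

```bash
python3 - <<'E'
from h import *
from plant import bot
o=bot.get_obs();print(o["time"],o["tool_pos"],o["tcp_rot"],o["contact_force"],o["grip_width"])
c=bot.capture("wrist");np.savez("pics/wrist3.npz",**c)
up(c,"pics/wrist3.png",0,0,512,384,1.5)
c=bot.capture("top");np.savez("pics/top3.npz",**c)
up(c,"pics/top3.png",115,130,255,230,5.5)
c=bot.capture("scene");np.savez("pics/scene3.npz",**c)
up(c,"pics/scene3.png",220,170,370,280,5)
E
```

```text
5.5 [461.60999078 204.60621297  41.03463032] [-3.13826142 -0.00417935  1.68951713] [-0.18828812 -0.19553485 -1.92552396] 25.466019084480255
```

View pics/wrist3.png

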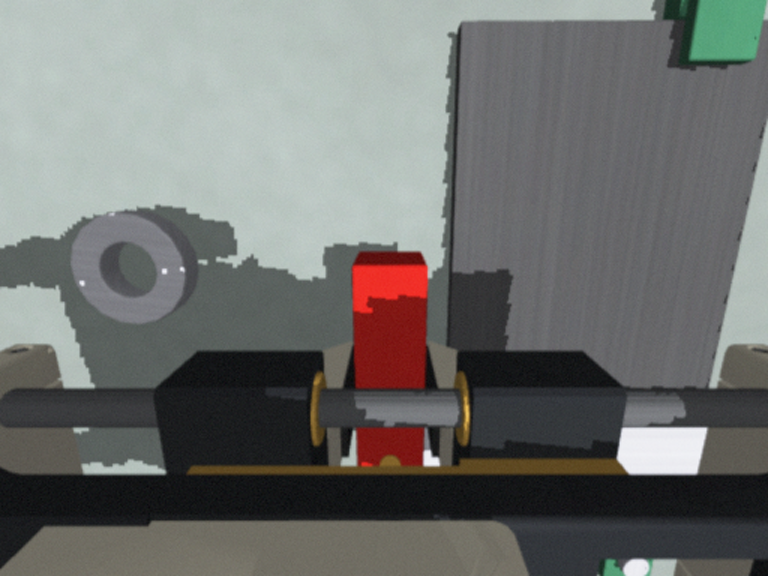

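View pics/top3.png

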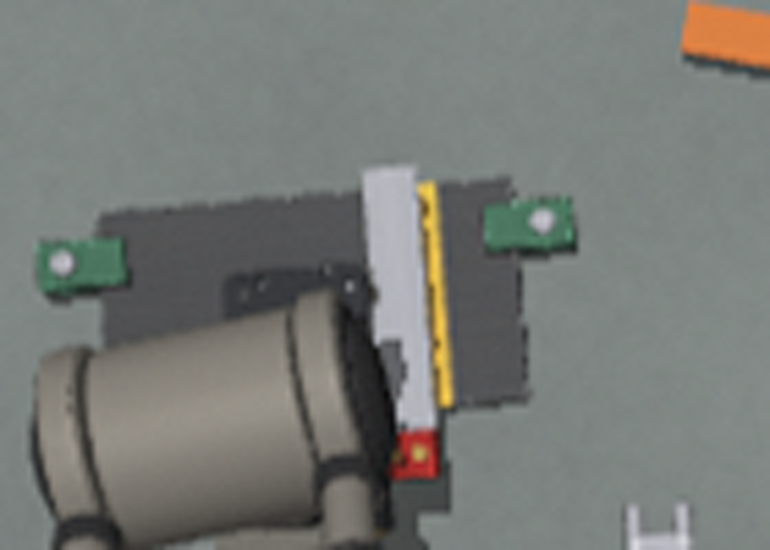

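View pics/scene3.png

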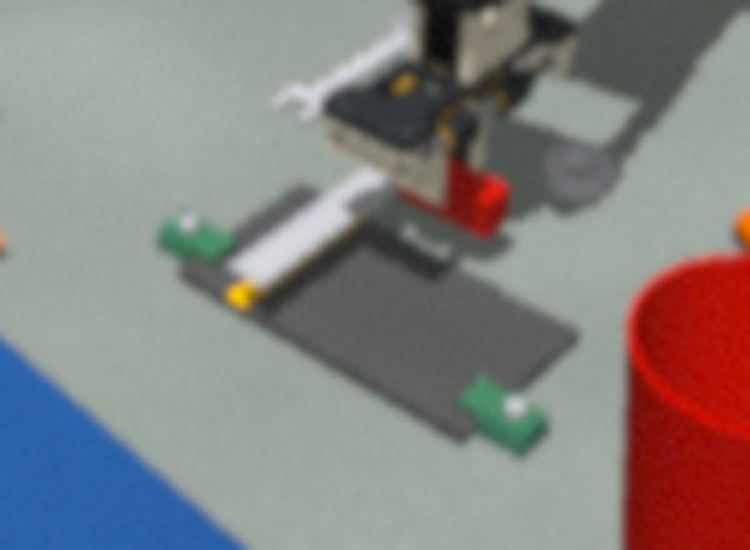

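The blade's outer edge is visible in the top view at crop x of about 415–437, beside the stripe. I'll measure its offset before lowering.

```bash
python3 - <<'E'
from h import *
c=dict(np.load("pics/top3.npz"));c0=dict(np.load("pics/top0.npz"))
g=c["color"].astype(int);hs=cv2.cvtColor(c["color"],cv2.COLOR_RGB2HSV).astype(int)
bx=np.zeros(g.shape[:2],bool);bx[158:209,178:202]=1
bl=bx&(hs[...,1]<50)&(g.sum(2)>400)
# right edge per row, subpixel: last blade pixel + .5
E=[];
for v in range(164,207):
    u=np.nonzero(bl[v])[0]
    if len(u): E.append((u.max()+.5,v))
P=back(c,E,43.2)[:,:2]
hs0=cv2.cvtColor(c0["color"],cv2.COLOR_RGB2HSV).astype(int)
ye=(hs0[...,0]>18)&(hs0[...,0]<32)&(hs0[...,1]>120);ye[:155]=0;ye[212:]=0;ye[:,:180]=0;ye[:,210:]=0
L=[];Rr=[];Cn=[]
for v in range(166,203):
    u=np.nonzero(ye[v])[0];Cn.append(((u.min()+u.max())/2,v))
S=back(c0,Cn,10)[:,:2]
def line(P):
    vx,vy,x,y=cv2.fitLine(P.astype(np.float32),cv2.DIST_HUBER,0,.01,.01).ravel()
    if vx<0:vx,vy=-vx,-vy
    return np.array([x,y]),np.rad2deg(np.arctan2(vy,vx))
print("blade edge",line(P)); cs,a=line(S); print("stripe",cs,a)
ct=np.array([559.83,163.35]);a=np.deg2rad(7.05);n=np.array([-np.sin(a),np.cos(a)]);t=np.array([np.cos(a),np.sin(a)])
print("edge offset across stripe",[ (round((p-ct)@t),round((p-ct)@n,1)) for p in P[::5]], "stripe line", (cs-ct)@n)
# front edge of plate by gradient in top0
G=cv2.cvtColor(c0["color"],cv2.COLOR_RGB2GRAY).astype(float);F=[]
for u in range(140,206):
    if 188<=u<=200: continue
    col=G[196:216,u];k=np.argmax(np.diff(col));F.append((u,196+k+.5))
Fw=back(c0,F,10)[:,:2];print("front",line(Fw)[0],line(Fw)[1]+(-90), np.round([(p-ct)@t for p in Fw[::8]],1))
# wrist3: plate front edge
w=dict(np.load("pics/wrist3.npz"));g=cv2.cvtColor(w["color"],cv2.COLOR_RGB2GRAY).astype(float)
F=[]
for v in range(20,170,6):
    r=g[v,285:325];k=np.argmin(np.diff(r));F.append((285+k+.5,v))
print(np.array(F)[::4].tolist());Fw=back(w,F,10)[:,:2];print("wrist front",line(Fw))
s=back(w,[(284.5,182),(284.5,220),(236,182),(236,220)],32+27.7);print(s)
E
```

```text
blade edge (array([550.1554, 161.1383], dtype=float32), np.float32(7.0100274))
stripe [556.7684  162.97557] 7.0393476
edge offset across stripe [(56, np.float64(-1.5)), (40, np.float64(-0.3)), (24, np.float64(-2.1)), (9, np.float64(-0.9)), (-7, np.float64(0.4)), (-23, np.float64(-1.5)), (-38, np.float64(-0.3)), (-54, np.float64(-2.1)), (-69, np.float64(-0.9))] stripe line 0.00417194300703521
front [481.48602 238.97575] -172.86777 [-68.3 -67.5 -69.9 -69.1 -68.3 -67.5 -67.4]
[[304.5, 20.0], [297.5, 44.0], [297.5, 68.0], [296.5, 92.0], [295.5, 116.0], [294.5, 140.0], [293.5, 164.0]]
wrist front (array([474.73965, 294.9357 ], dtype=float32), np.float32(-83.59243))
[[469.22440057 247.62259785  59.7       ]
 [472.12970846 227.2167222   59.7       ]
 [444.52981659 244.67987261  59.7       ]
 [446.49512242 224.1495036   59.7       ]]
```

Request:
{"fn": "carry_out", "kwargs": {"motion": [[1, 1, 0, 10, 0], [1, 1, 0, 20, 0], [1, 1, 0, 25, 0], [1, 1, 0, 27, 0], [1, 1, 0, 27.5, 0], [1, 1, 0, 27.5, 0]]}}

```text
time: 6.4
tool_pos: [461.7, 206.1, 14.1]
tcp_rot: [-3.14, -0.005, 1.69]
contact_force: [0.4, 0.0, -4.0]
grip_width: 26.0
```

Request:
{"fn": "carry_out", "kwargs": {"motion": [[1, 0, 2, 0, 0], [1, 0, 4, 0, 0], [1, 0, 6, 0, 0], [1, 0, 7, 0, 0], [1, 0, 8, 0, 0], [1, 0, 8, 0, 0]]}}

```text
time: 7.15
tool_pos: [469.7, 207.1, 14.1]
tcp_rot: [-3.14, -0.005, 1.69]
contact_force: [0.6, -0.3, -3.0]
grip_width: 25.5
```

Request:
{"fn": "carry_out", "kwargs": {"motion": [[1, 0, 1, 0.5, 0], [1, 0, 2, 0.5, 0], [1, 0, 2, 0.5, 0], [1, 0, 2, 0.5, 0]]}}

```text
time: 7.65
tool_pos: [471.7, 207.3, 13.6]
tcp_rot: [-3.14, -0.004, 1.69]
contact_force: [-0.4, 1.2, -3.2]
grip_width: 25.9
```

Request:
{"fn": "carry_out", "kwargs": {"motion": [[1, 0, 1, 0, 0], [1, 0, 2, 0, 0], [1, 0, 2, 0, 0], [1, 0, 2, 0, 0]]}}

```text
time: 8.15
tool_pos: [473.6, 207.5, 13.5]
tcp_rot: [-3.14, -0.004, 1.69]
contact_force: [0.6, 0.5, -2.2]
grip_width: 25.8
```

```bash
python3 - <<'E'
from h import *
from plant import bot
c=bot.capture("wrist");np.savez("pics/wrist4.npz",**c)
up(c,"pics/wrist4.png",0,0,512,384,1.5)
E
```

```text
(no output)
```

View pics/wrist4.png

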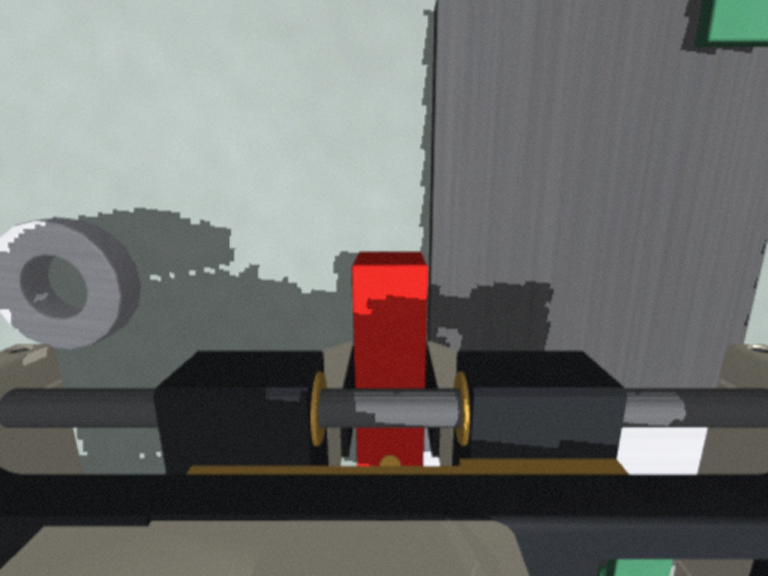

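The stock's face (column 427) is almost touching the plate edge (about 431).

Request:
{"fn": "carry_out", "kwargs": {"motion": [[1, 0, 0.5, 0, 0], [1, 0, 1, 0, 0], [1, 0, 1, 0, 0], [1, 0, 1, 0, 0]]}}

```text
time: 8.7
tool_pos: [474.6, 207.6, 13.5]
tcp_rot: [-3.14, -0.004, 1.69]
contact_force: [-0.2, 0.3, -2.3]
grip_width: 25.8
```

Request:
{"fn": "carry_out", "kwargs": {"motion": [[1, 0, 0.5, 0, 0], [1, 0, 1, 0, 0], [1, 0, 1, 0, 0], [1, 0, 1, 0, 0]]}}

```text
time: 9.2
tool_pos: [475.6, 207.8, 13.5]
tcp_rot: [-3.14, -0.005, 1.69]
contact_force: [-0.3, 0.1, -3.0]
grip_width: 25.7
```

Request:
{"fn": "carry_out", "kwargs": {"motion": [[1, 0, 0.5, 0, 0], [1, 0, 1, 0, 0], [1, 0, 1, 0, 0], [1, 0, 1, 0, 0]]}}

```text
time: 9.7
tool_pos: [476.6, 207.8, 13.5]
tcp_rot: [-3.14, -0.004, 1.69]
contact_force: [-0.7, 0.0, -4.0]
grip_width: 25.8
```

Request:
{"fn": "carry_out", "kwargs": {"motion": [[1, 0, 0.5, 0, 0], [1, 0, 1, 0, 0], [1, 0, 1, 0, 0], [1, 0, 1, 0, 0]]}}

```text
time: 10.2
tool_pos: [476.7, 207.9, 13.4]
tcp_rot: [-3.138, -0.004, 1.69]
contact_force: [-4.5, -1.0, 0.4]
grip_width: 25.7
```

```bash
python3 - <<'E'
from h import *
from plant import bot
c=bot.capture("wrist");np.savez("pics/wrist5.npz",**c)
up(c,"pics/wrist5.png",180,120,360,260,4)
E
```

```text
(no output)
```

View pics/wrist5.png

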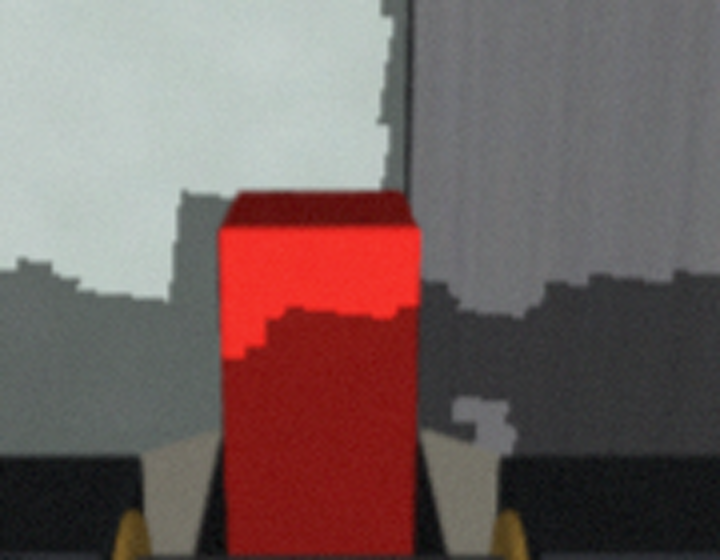

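Request:
{"fn": "carry_out", "kwargs": {"motion": [[1, 0, 0.7, 0, 0], [1, 0, 1.5, 0, 0], [1, 0, 2, 0, 0], [1, 0, 2, 0, 0], [1, 0, 2, 0, 0]]}}

```text
time: 10.88
tool_pos: [476.7, 207.9, 13.3]
tcp_rot: [-3.134, -0.004, 1.69]
contact_force: [-9.1, -0.1, 4.4]
grip_width: 26.0
```

```bash
python3 - <<'E'
from plant import bot
o=bot.get_obs();print(o["tool_pos"],o["tcp_rot"],o["contact_force"],o["moment"])
E
```

```text
[476.7468878  207.86842512  13.33600152] [-3.13378096 -0.00397533  1.69006389] [-9.05858446 -0.13318227  4.44170698] [-0.15332392  1.44857883  0.05260414]
```

Request:
{"fn": "carry_out", "kwargs": {"motion": [[1, 0, 0, 0, 0], [0.5, 0, 0, 0, 0], [0.5, 0, 0, 0, 0], [0.5, 0, 0, 0, 0], [0.5, 0, 0, 0, 0], [0.5, 0, 0, 0, 0]]}}

```text
time: 11.62
tool_pos: [476.9, 207.9, 13.4]
tcp_rot: [-3.134, -0.004, 1.69]
contact_force: [-0.6, -0.4, 0.1]
grip_width: 45.9
```

Request:
{"fn": "carry_out", "kwargs": {"motion": [[0.5, 0, 0, -10, 0], [0.5, 0, 0, -30, 0], [0.5, 0, 0, -60, 0], [0.5, 0, 0, -100, 0], [0.5, 0, 0, -140, 0], [0.5, 0, 0, -140, 0]]}}

```text
time: 12.38
tool_pos: [479.9, 208.0, 157.2]
tcp_rot: [-3.142, -0.005, 1.69]
contact_force: [0.6, 0.4, 0.5]
grip_width: 46.0
```

```bash
python3 - <<'E'
from h import *
from plant import bot
o=bot.get_obs();print(o["tool_pos"],o["tcp_rot"],o["contact_force"],o["grip_width"])
for n in("wrist","scene","top"):
    c=bot.capture(n);np.savez(f"pics/{n}6.npz",**c)
    if n=="wrist":up(c,"pics/wrist6.png",150,80,410,280,3)
    if n=="scene":up(c,"pics/scene6.png",220,170,370,280,5)
E
```

```text
[479.88939055 208.00059224 157.15688333] [-3.14152955 -0.00504478  1.6901398 ] [0.63066048 0.41476389 0.49648496] 46.00032015348754
```

View pics/wrist6.png

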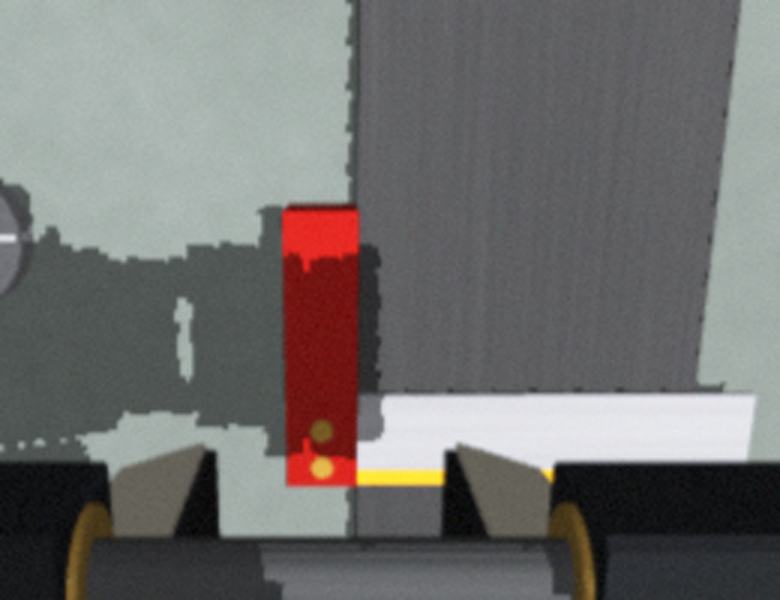

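View pics/scene6.png

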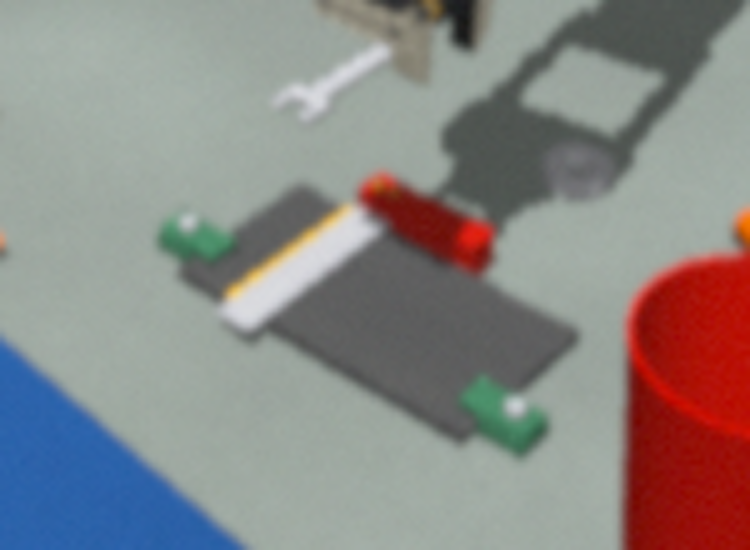

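The stock is flush with the edge, and about 6 mm of stripe shows beside the blade (crop rows 470–486). I'll move the arm aside and check from above.

Request:
{"fn": "carry_out", "kwargs": {"motion": [[0.5, -20, 0, -30, 0], [0.5, -60, 0, -40, 0], [0.5, -100, 0, -40, 0], [0.5, -150, 0, -40, 0], [0.5, -200, 0, -40, 0], [0.5, -250, 0, -40, 0], [0.5, -300, 0, -40, 0], [0.5, -330, 0, -40, 0], [0.5, -350, 0, -40, 0], [0.5, -350, 0, -40, 0]]}}

```text
time: 13.78
tool_pos: [519.1, -140.9, 190.6]
tcp_rot: [-3.131, -0.005, 1.688]
contact_force: [0.1, 0.7, -0.4]
grip_width: 46.1
```

```bash
python3 - <<'E'
from h import *
from plant import bot
c=bot.capture("top");np.savez("pics/top7.npz",**c)
up(c,"pics/top7.png",115,130,255,230,5.5)
c0=dict(np.load("pics/top0.npz"))
H,S,V=[x.astype(int) for x in cv2.split(cv2.cvtColor(c["color"],cv2.COLOR_RGB2HSV))]
b=np.zeros(H.shape,bool);b[185:230,150:205]=1
red=big(b&((H<8)|(H>172))&(S>120)); r=rect(c,red,32);print("stock",r)
ct=np.array([559.83,163.35]);a=np.deg2rad(7.04);t=np.array([np.cos(a),np.sin(a)]);n=np.array([-t[1],t[0]])
P=cv2.boxPoints(r);print(np.round([((p-ct)@t+65,(p-ct)@n) for p in P],1))
g=c["color"].astype(int);bx=np.zeros(H.shape,bool);bx[155:205,175:202]=1
bl=bx&(S<50)&(g.sum(2)>400);E=[(np.nonzero(bl[v])[0].max()+.5,v) for v in range(160,203) if bl[v].any()]
Q=back(c,E,15.5)[:,:2];print("edge off mean",np.mean((Q-ct)@n),np.polyfit((Q-ct)@t,(Q-ct)@n,1))
d=cv2.absdiff(c["color"],c0["color"]).max(2)>60;cv2.imwrite("pics/diff7.png",d*255)
E
```

```text
stock ((475.8159484863281, 202.263671875), (27.229618072509766, 100.16423034667969), 6.9274821281433105)
[[-27.1  99. ]
 [-27.3  -1.1]
 [ -0.1  -1.2]
 [  0.1  99. ]]
edge off mean 0.46087989567216847 [-0.00810171  0.51022867][ WARN:0@1.275] global loadsave.cpp:1063 imwrite_ Unsupported depth image for selected encoder is fallbacked to CV_8U.
```

View pics/top7.png

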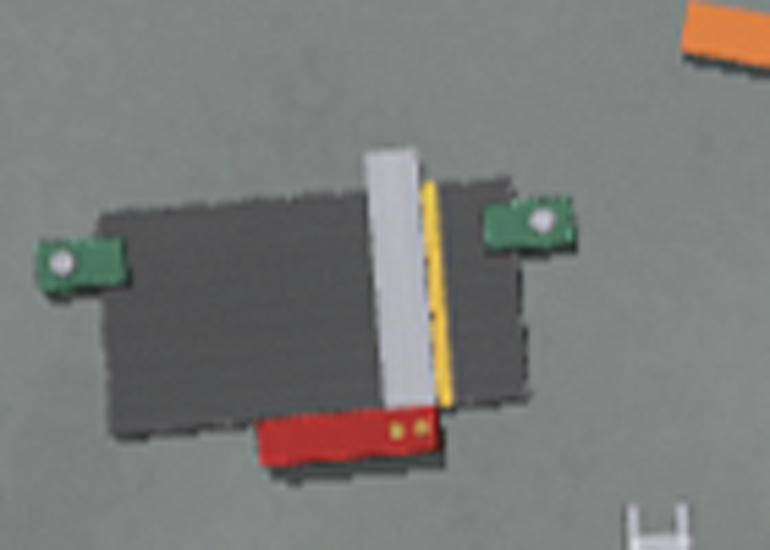

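View pics/diff7.png

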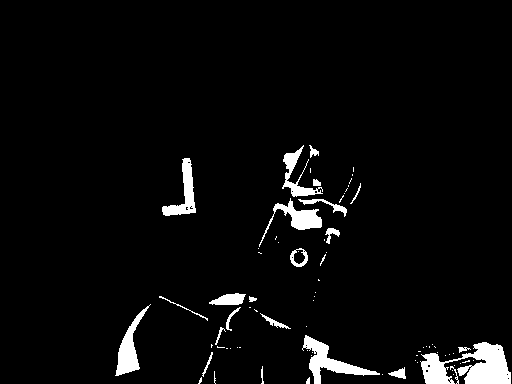

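```bash
python3 - <<'E'
from plant import bot
print(bot.get_obs()["time"]);print(bot.close_job())
E
```

```text
13.825
the job is handed in; nothing more can be done
None
```

The square is set on the plate and released, and I handed the job in at 13.8 s. I gripped the red-stock square across its stock and carried it to the plate. There I lowered it with the blade over the plate, slid it forward until the stock met the front edge (about 9 N), then let go and moved the arm clear.

Last checks, from the top camera after release (calibration good to about 2 mm):
- **Flush against the edge:** the two ends of the inner stock face measured −0.1 and +0.1 mm from the front edge. The stock's yaw was 6.93° against the stripe's 7.04°.
- **Blade on the stripe:** estimates of the outer edge's offset from the stripe's centre line disagreed by a few mm. The top camera gave −1.2 mm at the stock end and +0.5 mm along the blade. The wrist camera suggested about −2 mm. All are well inside ±8 mm.
- **Flat on the bench:** I did not measure tilt directly. The gripper was at the same height at release as when it first gripped the square.
- **Other objects:** a before-and-after comparison showed no change at any bystander, apart from the bearing ring under the arm. That one was covered by the arm or its shadow, so I could not confirm it, but the gripper never went near it.

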